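# Call off an order at the packing bench

## Task

Call off this order for the overhead packing camera: point at the flat box with the fingertips a few centimetres above the middle of its top and stay there for at least a second, then point at the round tube in the same way; touch no parcel and do not point at the other two. Then log the order by pressing the raised end of the rocker switch fully down, leave it down, and move clear. Nothing is picked up, and nothing else on the bench is shifted.

Things in the scene. Friction and masses are not known exactly. Their poses are not given: they have to be found in the camera images.
- flat_box: the flat box: low kraft cardboard parcel 130 x 100 mm (its x, y) and 40 mm high, loose, lying flat; origin at the centre of its underside, z up
- round_tube: the round tube: kraft cardboard mailing tube standing on end, closed, 70 mm in diameter and 110 mm high, loose; origin at the centre of its underside, z up
- cube_box: another parcel, not in this order: cubic kraft carton 80 x 80 x 80 mm, loose; origin at the centre of its underside, z up
- square_box: another parcel, not in this order: upright kraft carton of square section, 60 x 60 mm and 110 mm high, loose; origin at the centre of its underside, z up
- rocker (a joint): angle of the rocker switch, rad: about 0 to 0.06 at the start, 0.4 with the raised end fully down; friction holds it where it is left (about 2 to 3 N at the press point moves it)
- rocker_press (a point): press point: centre of the moulded white dot (18 mm) on the top face of the black rocker (76 x 44 mm), near its raised end, 25 mm from the pivot along the point's x; the point moves with the rocker, z up at the start to within 0.1 rad; it stands about 61 mm above the bench at the start and goes down about 10 mm. The rocker sits on a grey housing 100 x 64 mm, 36 mm high, fixed to the bench
- tape_roll: bystander: roll of translucent grey packing tape lying flat, 90 mm in diameter, 48 mm high, loose; origin at the centre of its underside
- marker: bystander: marker pen lying down, 130 mm long (x), 14 mm thick, loose; origin at the centre of its underside
- stapler: bystander: desk stapler 130 mm long (x), 34 mm wide, 65 mm high, loose; origin at the centre of its underside
- mug: bystander: white mug, 80 mm in diameter, 90 mm high, handle at +y, loose; origin at the centre of its underside
Things that resemble listed ones, but are neither listed nor needed, are in the scene too. Leave any green or orange look-alike of the part that bears rocker alone. What is shaped like the round_tube but purple is not meant.

How it is judged:
By the outcome, as a careful person would: the job done as asked, in the order asked, and still so for the second after the job is handed in, with the robot touching nothing.
It also fails if it takes over 53 s, if anything falls off the work surface, if the arm or the gripper's body presses on something with over 40 N, if the wrist force passes 120 N, or if a joint passes its speed limit or range.

## Robot

A 7-joint arm with a two-finger parallel gripper is mounted at the origin on the work surface. World frame = base frame: x ahead of the robot, y to its left, z up, the work surface at z = 0. Lengths are in mm, angles in rad, forces in N, time in s.
With the tool pointing down it reaches from about 400 to 875 mm from the base axis. Payload 4.4 kg.
Tool frame: the origin (TCP) lies at the very end of the fingers, on their centre line; the grasp point (between the pads) lies 19 mm behind it; y points along the fingers, z is the direction in which the jaws open and shut, and the axes are right-handed (so a half turn about y gives the same grasp; the last joint's range is limited). The gripper opens to 85 mm and grips with 20 to 120 N. Pads are 22 mm wide; open, the fingers measure 114 mm over their backs; the gripper's body (76 mm by 85 mm) begins 54 mm behind the grasp point. The pads swing forward as they close: fully open they stand 13 mm farther back than shut.
Start: joints at [1.227, 0.628, 0.038, 1.517, -0.027, 0.996, -0.02], TCP at [178.284, -625.086, 231.313] pointing down, gripper open.
Joint ranges: [-3.06, 3.06], [-0.37, 2.12], [-1.25, 1.32], [0.18, 2.47], [-1.1, 4.24], [0.23, 1.98], [-2.94, 2.94]. Speed limits (rad/s): [2.57, 2.57, 3.14, 3.14, 3.14, 3.14, 3.14].

## Interface

Orientations are given as [roll, pitch, yaw] about the fixed x, y, z axes, in that order (R = Rz(yaw) Ry(pitch) Rx(roll)).
In Python, from cell import * gives the robot as it stands.
- The arm moves only by the tool apply_moves, never from a script. Its argument "targets" is a list of rows, each a list of 6 numbers: the shift along the tool's x, y, z in units of 40 mm (1.0 is 40 mm), then the turn, a rotation vector about the tool's x, y, z in units of 8 degrees (1.0 is 8 degrees). A call has 1 to 12 rows; each row shifts and turns the commanded pose from where the row before left it, along the tool's axes as they then stand; what a row does not reach is not made up. A row lasts 1/8 s, in which the tool goes at most 62.5 mm and 10.7 degrees, less where a joint would pass 70% of its speed; a pose out of reach is approached as far as the arm can. A call is refused whole if a number of a shift passes 1 or a number of a turn 1, either way. A call with a gripper value outside its range is refused whole. "jaw" is the gripper command: -1 is shut, 1 is fully open, values between are in proportion, set as the call begins (left out, the last holds). The fingers move at their own pace and stop on an object; the grip force is fixed at half the most. Time passes only in rows, so rows that do not move let the fingers close. It gives the time, the measured TCP pose, the force and the opening at its end, in the units of the state.
- read_state(): the state, without advancing time (a new reading comes with each control period).
- get_image(name): name is "scene" or "side" or "wrist"; returns the picture (400x640x3 uint8, red, green, blue); there is no depth.
- calibration(name): a dict with "fx", "fy", "cx", "cy" (pixels), "world_from_camera" (4x4, takes a point from camera to world coordinates). Camera axes: x right, y down, z forward; pixel columns grow to the right and rows downward; lengths in mm; the calibration is good to about 2 mm. A picture is of the moment at which its call begins: read the wrist's pose just before it. calibration takes no time and is no camera call; for the wrist camera it gives the pose at the moment of the call.
- finish_job(): hands the job in, once; it reports no verdict.
The state is a dict: "clock": time; "qpos": joint angles; "qd": joint speeds; "tau": joint torques, N m; "eef_pos": TCP position; "tool_rot": TCP orientation; "force": force on the tool from outside, world axes, zero at the start; "torque": the same for the moment, N m; "width": finger opening in mm.
Only numpy, scipy, OpenCV 4.12 (cv2) and the standard library are available. Lean on these libraries where they do the work, as an engineer would, in place of code of your own. Each camera call takes 0.05 s, during which the arm holds its last target. There are 200 camera calls.

## Working session

There is one attempt and no reset: what is moved stays moved. The work goes in short steps, Python scripts to look and compute and a tool call to move; the robot and the scene stay as the last step left them, time stands still between calls to the robot, and variables do not carry over. Pictures are saved under pics/ and viewed, about 8 in all and at most 12, crops included, and the job is handed in when it is done.

Besides the shell and the picture viewer there is one more tool, called after "Emit:" as name([rows], argument=value, ...), one row to a line, values as JSON. apply_moves: Moves the arm, as the interface text tells. Its arguments: {"type":"object","properties":{"targets":{"type":"array"},"jaw":{"type":"number"}},"required":["targets"]}

```bash
mkdir -p pics
python3 - <<'E'
from cell import *
import cv2,numpy as np
s=read_state();print({k:np.round(s[k],3).tolist() for k in s})
for n in("scene","side"):
    cv2.imwrite(f"pics/{n}0.png",get_image(n)[:,:,::-1]);c=calibration(n);print(n,c["fx"],c["cx"],c["cy"],np.round(c["world_from_camera"],3).tolist())
E
```

```text
{'clock': 0.0, 'qpos': [1.227, 0.629, 0.038, 1.518, -0.027, 0.996, -0.02], 'qd': [-0.0, -0.001, -0.0, -0.001, -0.0, -0.002, 0.001], 'tau': [0.0, -56.34, 1.227, -19.344, 0.011, 0.011, -0.0], 'eef_pos': [178.127, -624.477, 230.396], 'tool_rot': [-1.573, 0.0, -2.864], 'force': [0.719, 0.293, -0.643], 'torque': [0.011, 0.025, -0.015], 'width': 85.48}
scene 373.94404074707313 322.56128487916646 206.4117178243906 [[0.807, 0.418, -0.418, 959.142], [0.591, -0.593, 0.547, -648.177], [-0.019, -0.688, -0.726, 914.062], [0.0, 0.0, 0.0, 1.0]]
side 425.17375541733253 326.02231937086447 199.67254637336782 [[-0.894, -0.243, 0.377, -90.708], [-0.449, 0.463, -0.765, 1055.007], [0.011, -0.853, -0.522, 820.861], [0.0, 0.0, 0.0, 1.0]]
```

View pics/scene0.png

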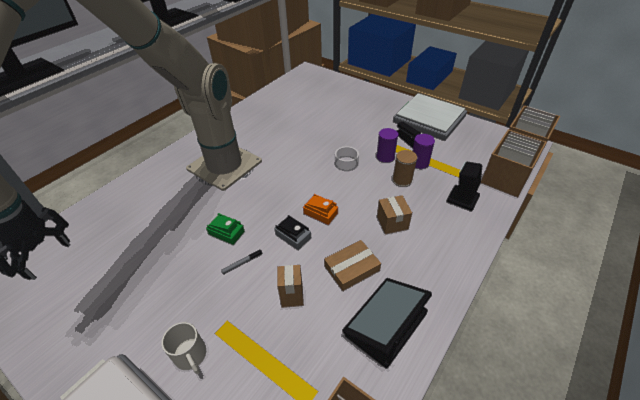

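View pics/side0.png

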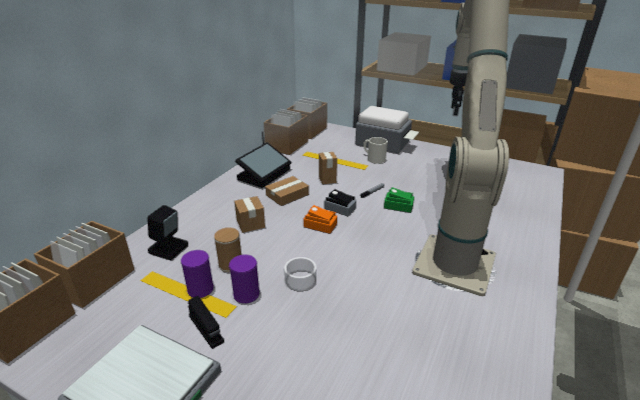

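Scene picture: flat box at (352,264), the only low kraft parcel. Upright carton at (290,285) and cube at (394,214) are not in the order. The kraft tube is at (405,168); the two purple ones, (387,145) and (423,151), are not meant. Black rocker at (293,230); the green (225,228) and orange (320,208) ones are look-alikes. I'll confirm these in an enlarged crop.

Run:
```python
import cv2,numpy as np
a=cv2.imread("pics/scene0.png")[125:305,260:460];b=cv2.imread("pics/side0.png")[150:290,180:380]
cv2.imwrite("pics/c1.png",cv2.resize(a,None,fx=3.3,fy=3.3,interpolation=cv2.INTER_CUBIC))
cv2.imwrite("pics/c2.png",cv2.resize(b,None,fx=4,fy=4,interpolation=cv2.INTER_CUBIC))
```

```text
(no output)
```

View pics/c1.png

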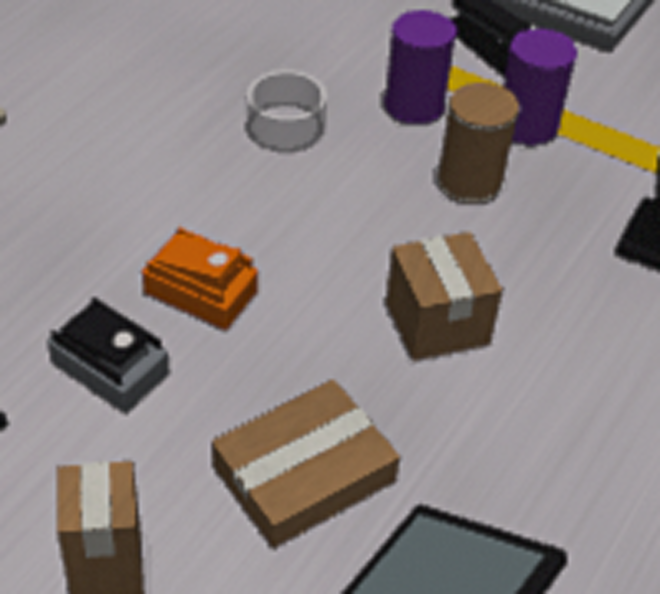

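View pics/c2.png

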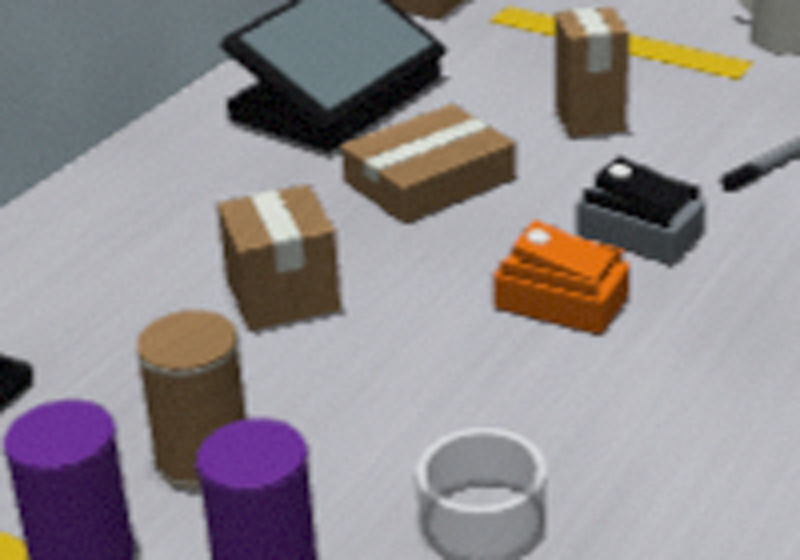

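Confirmed: the kraft tube (c1 (484,105)), the low flat box (c1 (304,451)) and the black rocker with grey housing (dot at c1 (123,340)). I'll locate each from both views.

```bash
cat > h.py <<'E'
from cell import *
import numpy as np
from scipy.spatial.transform import Rotation as R
def ray(n,p):
    c=calibration(n);T=np.array(c["world_from_camera"])
    return T[:3,3],T[:3,:3]@[(p[0]-c["cx"])/c["fx"],(p[1]-c["cy"])/c["fy"],1]
def atz(n,p,z):
    o,d=ray(n,p);return o+d*(z-o[2])/d[2]
def move(tgt,rpy=None):  # shift in tool units from measured pose
    s=read_state();M=R.from_euler("xyz",s["tool_rot"])
    print("units shift",np.round(M.inv().apply(np.array(tgt)-s["eef_pos"])/40,2))
E
python3 - <<'E'
from h import *
c1=lambda p:(260+p[0]/3.3,125+p[1]/3.3)
c2=lambda p:(180+p[0]/4,150+p[1]/4)
for n,a,b,z in [("flat",(304,451),(429,147),40),("tube",(484,105),(188,340),110),("dot",(123,340),(620,171),61),("cube",(446,270),(277,222),80),("sq",(97,495),(592,22),110)]:
    print(n,atz("scene",c1(a),z).round(),atz("side",c2(b),z).round())
for p in[(75,315),(143,362),(110,360),(62,335),(95,300)]:print("rk",atz("scene",c1(p),50).round())
print(R.from_euler("xyz",read_state()["tool_rot"]).as_matrix().round(2))
E
```

```text
flat [ 651. -115.   40.] [ 641. -103.   40.]
tube [592. 307. 110.] [584. 313. 110.]
dot [ 459. -121.   61.] [ 451. -113.   61.]
cube [661. 107.  80.] [649. 119.  80.]
sq [ 569. -283.  110.] [ 562. -280.  110.]
rk [ 396. -116.   50.]
rk [ 483. -124.   50.]
rk [ 458. -139.   50.]
rk [ 403. -142.   50.]
rk [400. -91.  50.]
[[-0.96 -0.    0.27]
 [-0.27  0.   -0.96]
 [ 0.   -1.   -0.  ]]
```

Emit:
apply_moves([
  [-0.83,0,-0.61,0,0,0],
  [-0.83,0,-0.61,0,0,0],
  [-0.83,0,-0.61,0,0,0],
  [-0.83,0,-0.61,0,0,0],
  [-0.83,0,-0.61,0,0,0],
  [-0.83,0,-0.61,0,0,0],
  [-0.83,0,-0.61,0,0,0],
  [-0.83,0,-0.61,0,0,0],
  [-0.83,0,-0.61,0,0,0],
  [-0.83,0,-0.61,0,0,0],
], jaw=-1)

```text
clock: 1.35
eef_pos: [431.2, -298.2, 231.1]
tool_rot: [-1.571, -0.0, -2.864]
force: [0.2, -0.6, -0.4]
width: 0.1
```

Run:
```python
from h import *
s=read_state();print(np.round(s["qpos"],2),s["width"],np.round(s["tool_rot"],3));move((600,-120,230))
```

```text
[ 0.54  0.45  0.02  1.87 -0.01  0.83 -0.73] 0.08168211016293506 [-1.571 -0.    -2.864]
units shift [-5.28  0.03 -3.13]
```

Emit:
apply_moves([
  [-0.75,0,-0.45,0,0,0],
  [-0.75,0,-0.45,0,0,0],
  [-0.75,0,-0.45,0,0,0],
  [-0.75,0,-0.45,0,0,0],
  [-0.75,0,-0.45,0,0,0],
  [-0.75,0,-0.45,0,0,0],
  [-0.75,0,-0.45,0,0,0],
  [0,0,0,0,0,0],
])

```text
clock: 2.35
eef_pos: [599.6, -116.8, 230.7]
tool_rot: [-1.573, 0.001, -2.859]
force: [-0.5, -0.6, -0.0]
width: -0.2
```

Run:
```python
from h import *
import cv2,pickle
c=calibration("wrist");pickle.dump(c,open("w1.pkl","wb"));cv2.imwrite("pics/w1.png",get_image("wrist")[:,:,::-1]);print(np.round(c["world_from_camera"],2),c["fx"])
```

```text
[[ 2.8000e-01 -9.3000e-01 -2.5000e-01  6.6241e+02]
 [-9.6000e-01 -2.7000e-01 -7.0000e-02 -9.7930e+01]
 [-0.0000e+00  2.6000e-01 -9.7000e-01  3.7416e+02]
 [ 0.0000e+00  0.0000e+00  0.0000e+00  1.0000e+00]] 289.01052028175263
```

View pics/w1.png

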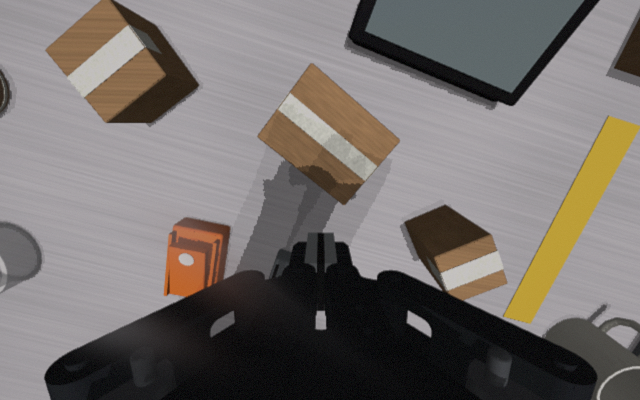

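The wrist view shows the flat box top centred near (328,135), the orange look-alike on the left at (197,260), the square carton at (460,255) and the cube at (110,65).

Run:
```python
from h import *
t=atz("wrist",(328,135),40);print(t, atz("wrist",(110,62),80));
for p in[(313,64),(399,140),(345,204),(258,137)]:print(atz("wrist",p,40).round())
move((t[0],t[1],75))
```

```text
[ 650.07938858 -112.42624139   40.        ] [659.20179045 103.51324396  80.        ]
[716. -76.  40.]
[ 667. -191.   40.]
[ 578. -155.   40.]
[626. -37.  40.]
units shift [-1.3   3.89  0.2 ]
```

Emit:
apply_moves([
  [-0.62,0.5,0.12,0,0,0],
  [-0.62,0.8,0.12,0,0,0],
  [0,0.8,0,0,0,0],
  [0,0.8,0,0,0,0],
  [0,0.6,0,0,0,0],
  [0,0.35,0,0,0,0],
  [0,0,0,0,0,0],
  [0,0,0,0,0,0],
])

```text
clock: 3.4
eef_pos: [649.0, -116.7, 78.4]
tool_rot: [-1.57, 0.002, -2.864]
force: [0.2, -0.1, -0.2]
width: 0.1
```

Emit:
apply_moves([
  [0,0,0,0,0,0],
  [0,0,0,0,0,0],
  [0,0,0,0,0,0],
  [0,0,0,0,0,0],
  [0,0,0,0,0,0],
  [0,0,0,0,0,0],
  [0,0,0,0,0,0],
  [0,0,0,0,0,0],
  [0,0,0,0,0,0],
  [0,0,0,0,0,0],
  [0,0,0,0,0,0],
  [0,0,0,0,0,0],
])

```text
clock: 4.9
eef_pos: [648.4, -116.3, 77.3]
tool_rot: [-1.571, 0.0, -2.864]
force: [0.2, 0.0, -0.3]
width: 0.3
```

Run:
```python
from h import *
import cv2
a=get_image("scene")[180:320,270:430];b=get_image("side")[130:270,220:380]
cv2.imwrite("pics/p1.png",cv2.resize(np.hstack([a,b])[:,:,::-1],None,fx=2.5,fy=2.5,interpolation=cv2.INTER_CUBIC))
```

```text
(no output)
```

View pics/p1.png

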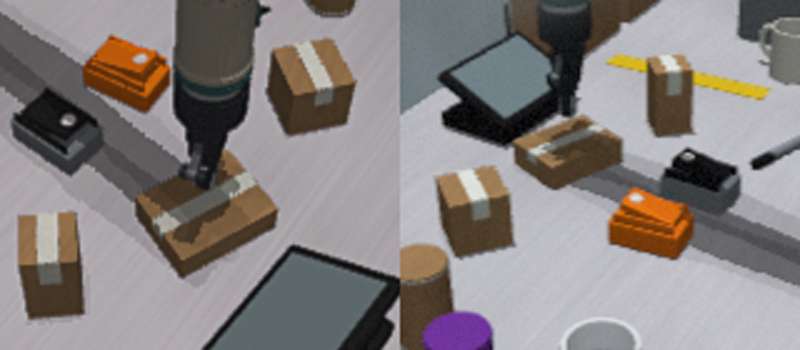

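Pointing at the flat box held: 37 mm above its middle for over 1.5 s, no contact. Now up, and around the cube toward the tube.

Emit:
apply_moves([
  [0,-0.5,0,0,0,0],
  [0,-0.9,0,0,0,0],
  [0,-0.9,0,0,0,0],
  [0,-0.9,0,0,0,0],
  [0.08,-0.7,-0.4,0,0,0],
  [0.17,0,-0.85,0,0,0],
  [0.17,0,-0.85,0,0,0],
  [0.17,0,-0.85,0,0,0],
  [0.17,0,-0.85,0,0,0],
  [0.17,0,-0.85,0,0,0],
  [0.17,0,-0.85,0,0,0],
  [0,0,-0.5,0,0,0],
])

```text
clock: 6.5
eef_pos: [539.8, 104.3, 234.8]
tool_rot: [-1.571, 0.002, -2.862]
force: [0.5, 0.4, 0.6]
width: -0.2
```

Emit:
apply_moves([
  [-0.4,0,-0.77,0,0,0],
  [-0.4,0,-0.77,0,0,0],
  [-0.4,0,-0.77,0,0,0],
  [-0.4,0,-0.77,0,0,0],
  [-0.3,0,-0.5,0,0,0],
  [0,0,0,0,0,0],
])

```text
clock: 7.25
eef_pos: [574.5, 263.0, 233.7]
tool_rot: [-1.572, 0.001, -2.861]
force: [-0.8, -0.2, -0.4]
width: -0.4
```

Run:
```python
from h import *
import cv2
print(np.round(read_state()["qpos"],2))
cv2.imwrite("pics/w2.png",get_image("wrist")[:,:,::-1])
```

```text
[-0.47  0.6   0.    1.57 -0.    0.97 -1.76]
```

View pics/w2.png

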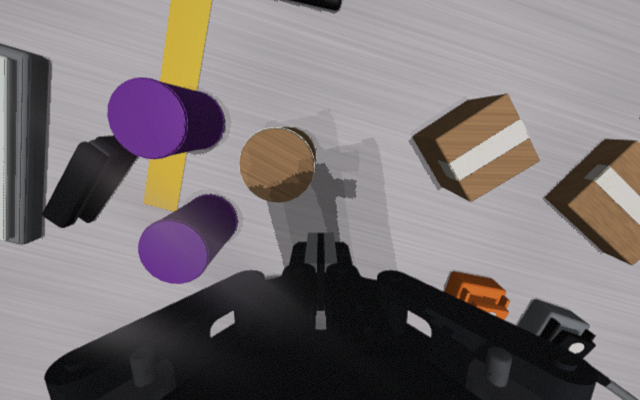

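The kraft tube's top is at (277,164), with the purple ones at (147,118) and (173,250). The black rocker's dot shows at (576,348).

Run:
```python
from h import *
t=atz("wrist",(277,164),110);print(t,atz("wrist",(576,348),61),atz("wrist",(147,118),110),atz("wrist",(173,250),110))
move((t[0],t[1],147))
```

```text
[590.63454964 307.87455912 110.        ] [ 453.79460544 -122.14459349   61.        ] [598.90396051 428.61920855 110.        ] [478.15927162 387.72672066 110.        ]
units shift [-0.71  2.16 -1.02]
```

Wrist and scene agree to about 2 mm: tube at (591,307).

Emit:
apply_moves([
  [-0.36,0,-0.5,0,0,0],
  [-0.35,0.5,-0.45,0,0,0],
  [0,0.7,0,0,0,0],
  [0,0.6,0,0,0,0],
  [0,0.4,0,0,0,0],
  [0,0,0,0,0,0],
  [0,0,0,0,0,0],
])

```text
clock: 8.18
eef_pos: [591.8, 305.1, 146.4]
tool_rot: [-1.571, 0.002, -2.864]
force: [0.4, 0.4, 0.0]
width: -0.3
```

Emit:
apply_moves([
  [0,0,0,0,0,0],
  [0,0,0,0,0,0],
  [0,0,0,0,0,0],
  [0,0,0,0,0,0],
  [0,0,0,0,0,0],
  [0,0,0,0,0,0],
  [0,0,0,0,0,0],
  [0,0,0,0,0,0],
  [0,0,0,0,0,0],
  [0,0,0,0,0,0],
  [0,0,0,0,0,0],
  [0,0,0,0,0,0],
])

```text
clock: 9.68
eef_pos: [591.0, 305.3, 145.3]
tool_rot: [-1.571, 0.0, -2.864]
force: [-1.0, 0.1, -0.5]
width: 0.2
```

Run:
```python
from h import *
import cv2
a=get_image("scene")[90:230,330:490];b=get_image("side")[170:310,150:310]
cv2.imwrite("pics/p2.png",cv2.resize(np.hstack([a,b])[:,:,::-1],None,fx=2.5,fy=2.5,interpolation=cv2.INTER_CUBIC))
```

```text
(no output)
```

View pics/p2.png

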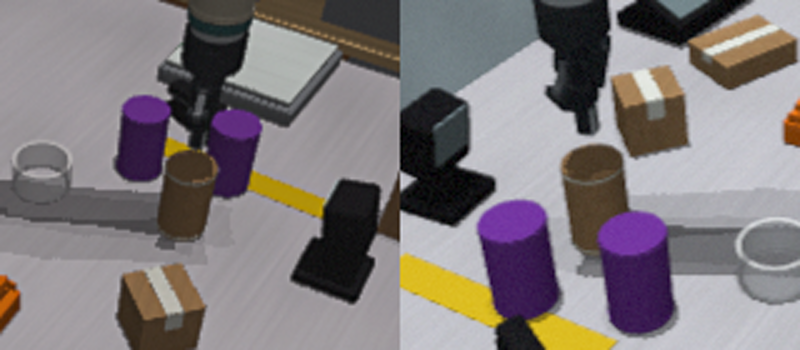

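Tips are over the tube's top, about 35 mm up, held for more than 1.5 s. Now back to the black rocker.

Emit:
apply_moves([
  [0,-0.5,0,0,0,0],
  [0,-0.9,0,0,0,0],
  [0,-0.8,0,0,0,0],
  [0.4,0,0.6,0,0,0],
  [0.46,0,0.78,0,0,0],
  [0.46,0,0.78,0,0,0],
  [0.46,0,0.78,0,0,0],
  [0.46,0,0.78,0,0,0],
  [0.46,0,0.78,0,0,0],
])

```text
clock: 10.9
eef_pos: [536.2, 101.5, 233.5]
tool_rot: [-1.571, 0.0, -2.864]
force: [0.9, -0.5, 0.9]
width: 0.3
```

Emit:
apply_moves([
  [0.7,0,0.71,0,0,0],
  [0.7,0,0.71,0,0,0],
  [0.7,0,0.71,0,0,0],
  [0.7,0,0.71,0,0,0],
  [0.7,0,0.71,0,0,0],
  [0.7,0,0.71,0,0,0],
  [0,0,0,0,0,0],
  [0,0,0,0,0,0],
])

```text
clock: 11.9
eef_pos: [422.2, -106.9, 233.6]
tool_rot: [-1.571, 0.001, -2.864]
force: [-0.2, 0.3, 0.3]
width: 0.1
```

Run:
```python
from h import *
import cv2
im=get_image("wrist")[:,:,::-1];cv2.imwrite("pics/w3.png",im)
```

```text
(no output)
```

View pics/w3.png

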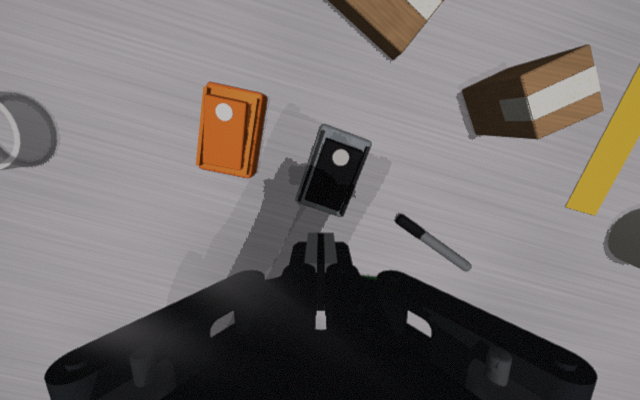

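The view shows the black rocker's dot at (341,157), the raised end farther from the robot, and the orange look-alike to its left at (232,130).

Run:
```python
from h import *
t=atz("wrist",(341,157),61);print(t,atz("wrist",(324,203),55))
move((t[0]+3,t[1],75))
```

```text
[ 456.53935933 -119.31823415   61.        ] [ 399.92903155 -116.47650951   55.        ]
units shift [-0.8   3.96  0.57]
```

Emit:
apply_moves([
  [-0.4,0.4,0.28,0,0,0],
  [-0.4,0.8,0.29,0,0,0],
  [0,0.8,0,0,0,0],
  [0,0.8,0,0,0,0],
  [0,0.7,0,0,0,0],
  [0,0.4,0,0,0,0],
  [0,0,0,0,0,0],
  [0,0,0,0,0,0],
])

```text
clock: 12.95
eef_pos: [459.5, -119.9, 77.8]
tool_rot: [-1.571, 0.001, -2.863]
force: [0.2, 0.2, 0.1]
width: -0.2
```

Run:
```python
from h import *
import cv2
a=get_image("scene")[180:270,240:360];b=get_image("side")[160:250,280:400]
cv2.imwrite("pics/p3.png",cv2.resize(np.hstack([a,b])[:,:,::-1],None,fx=3.3,fy=3.3,interpolation=cv2.INTER_CUBIC))
```

```text
(no output)
```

View pics/p3.png

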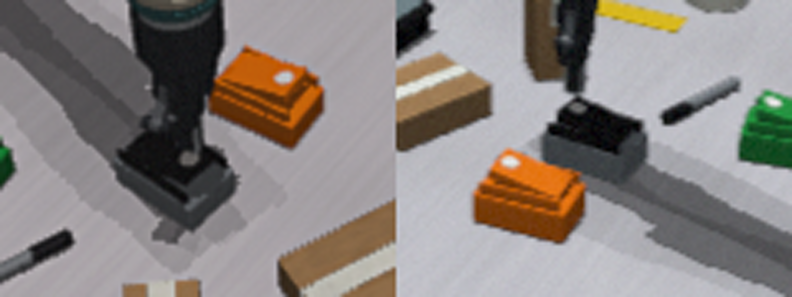

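The tips are right above the dot in both views. Pressing slowly.

Emit:
apply_moves([
  [0,0.2,0,0,0,0],
  [0,0.15,0,0,0,0],
  [0,0.05,0,0,0,0],
  [0,0.05,0,0,0,0],
  [0,0.05,0,0,0,0],
  [0,0.05,0,0,0,0],
  [0,0,0,0,0,0],
  [0,0,0,0,0,0],
])

```text
clock: 14.05
eef_pos: [459.3, -120.6, 55.5]
tool_rot: [-1.57, 0.001, -2.864]
force: [2.7, 0.5, 3.2]
width: -0.0
```

Emit:
apply_moves([
  [0,0.05,0,0,0,0],
  [0,0.05,0,0,0,0],
  [0,0,0,0,0,0],
  [0,0,0,0,0,0],
])

```text
clock: 14.55
eef_pos: [461.0, -120.7, 52.0]
tool_rot: [-1.569, 0.004, -2.864]
force: [4.9, 0.6, 5.9]
width: -0.1
```

Emit:
apply_moves([
  [0,0.05,0,0,0,0],
  [0,0.05,0,0,0,0],
  [0,0,0,0,0,0],
  [0,0,0,0,0,0],
])

```text
clock: 15.05
eef_pos: [461.2, -120.7, 50.8]
tool_rot: [-1.568, 0.006, -2.864]
force: [0.1, 1.8, 40.4]
width: -0.0
```

Emit:
apply_moves([
  [0,0.05,0,0,0,0],
  [0,0,0,0,0,0],
  [0,0,0,0,0,0],
])

```text
clock: 15.42
eef_pos: [461.4, -120.8, 50.4]
tool_rot: [-1.568, 0.007, -2.864]
force: [-2.4, 2.6, 60.1]
width: 0.2
```

Hard stop reached: the force rose sharply at about 51 mm. Retreating upward.

Emit:
apply_moves([
  [0,-0.2,0,0,0,0],
  [0,-0.5,0,0,0,0],
  [0,-0.9,0,0,0,0],
  [0,-0.9,0,0,0,0],
  [0,-0.9,0,0,0,0],
  [0.8,-0.9,-0.2,0,0,0],
  [0,0,0,0,0,0],
  [0,0,0,0,0,0],
])

```text
clock: 16.42
eef_pos: [424.9, -121.4, 216.7]
tool_rot: [-1.572, -0.002, -2.864]
force: [-0.0, -0.4, -0.4]
width: 0.0
```

Run:
```python
from h import *
import cv2
a=get_image("scene");b=get_image("side")
u=np.hstack([cv2.resize(i,None,fx=3.3,fy=3.3,interpolation=cv2.INTER_CUBIC) for i in (a[180:270,240:360],b[160:250,280:400])])
d=np.hstack([cv2.resize(a[100:330,180:500],(396,285)),cv2.resize(b[130:360,130:450],(396,285))])
cv2.imwrite("pics/p4.png",np.vstack([u,d])[:,:,::-1])
```

```text
(no output)
```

View pics/p4.png

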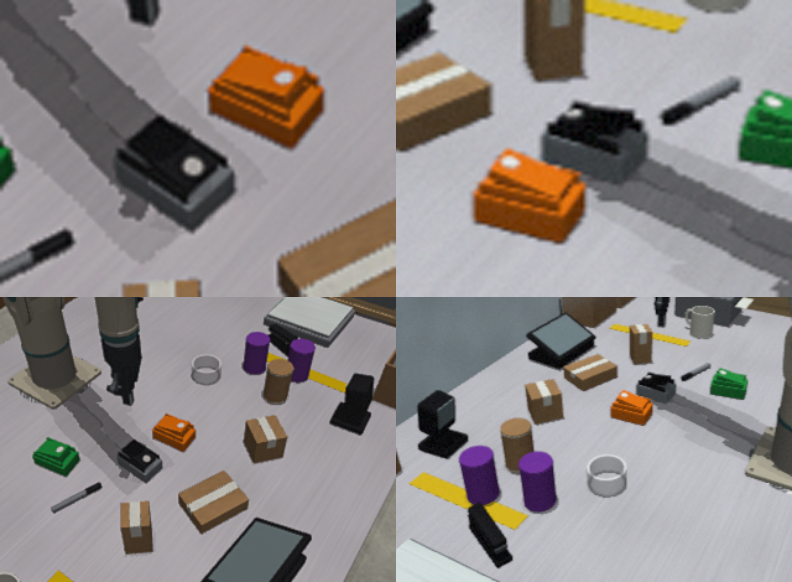

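The rocker's dot end is down against the housing, parcels and bystanders are where they were, and the arm is clear. Handing in.

```bash
python3 -c "
from cell import *
print(finish_job())"
```

```text
the job is handed in; nothing more can be done
None
```

The order was called off and logged, and the job is handed in at about 16.5 s of the 53 s allowed.

- **Flat box:** I pointed about 37 mm above the middle of its top for at least 1.5 s.
- **Round tube:** I pointed about 35 mm above the middle of its top for at least 1.5 s, going around the cube on the way.
- **Rocker:** I pressed the black rocker at its dot until it hit the stop. The fingertips went from about 61 mm to 50 mm, and the force rose from 6 N to 60 N over the last 2 mm. I then retreated to 217 mm, with the wrist force back near zero.

**Last checks:** The final pictures show the rocker's dot end down. The parcels, bystanders and look-alikes in view had not visibly moved.

**Disagreement:** The side camera placed objects about 10 mm away from where the scene and wrist cameras did. The scene and wrist cameras agreed with each other to a few millimetres, so I relied on them.

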